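# Line up the bisque vases by height on the ware board

## Task

Stand the four terracotta pots on the four round bats of the ware board, one in the middle of each bat, in order of height: the tallest on the bat next to the grey tool jar, then ever shorter, with the shortest next to the white slip tub. Set them down gently and upright without tipping any over, and leave the tool jar and the slip tub where they stand.

Things in the scene. Friction and masses are not known exactly. Their poses are not given: they have to be found in the camera images.
- bottle: unglazed terracotta bottle vase with slim neck, dark mouth on top, solid body of revolution, 120 mm tall, 60 mm across at its widest, straight upright neck 32 mm in diameter from 82 mm above the base up to the rim; 0.2 to 0.3 kg, loose, stands upright on the table at the start. Origin: centre of its base, z up.
- beaker: unglazed terracotta beaker vase, nearly cylindrical, dark mouth on top, solid body of revolution, 100 mm tall, 54 mm across at its widest, straight upright neck 44 mm in diameter from 66 mm above the base up to the rim; 0.2 to 0.3 kg, loose, stands upright on the table at the start. Origin: centre of its base, z up.
- jar: unglazed terracotta round-bellied small jar with narrow neck, dark mouth on top, solid body of revolution, 80 mm tall, 68 mm across at its widest, straight upright neck 36 mm in diameter from 48 mm above the base up to the rim; 0.2 to 0.3 kg, loose, stands upright on the table at the start. Origin: centre of its base, z up.
- squat: unglazed terracotta low wide pot with broad neck, dark mouth on top, solid body of revolution, 60 mm tall, 70 mm across at its widest, straight upright neck 50 mm in diameter from 29 mm above the base up to the rim; 0.2 to 0.3 kg, loose, stands upright on the table at the start. Origin: centre of its base, z up.
- bat1: pale round bat, flat disc 80 mm in diameter, 10 mm thick, fixed on the brown ware board (18 mm thick, 120 by 600 mm); four alike lie in a row about 100 mm apart, in no fixed order of name. Origin: centre of its underside (its top is 10 mm higher, 28 mm above the table).
- bat2: pale round bat, flat disc 80 mm in diameter, 10 mm thick, fixed on the brown ware board (18 mm thick, 120 by 600 mm); four alike lie in a row about 100 mm apart, in no fixed order of name. Origin: centre of its underside (its top is 10 mm higher, 28 mm above the table).
- bat3: pale round bat, flat disc 80 mm in diameter, 10 mm thick, fixed on the brown ware board (18 mm thick, 120 by 600 mm); four alike lie in a row about 100 mm apart, in no fixed order of name. Origin: centre of its underside (its top is 10 mm higher, 28 mm above the table).
- bat4: pale round bat, flat disc 80 mm in diameter, 10 mm thick, fixed on the brown ware board (18 mm thick, 120 by 600 mm); four alike lie in a row about 100 mm apart, in no fixed order of name. Origin: centre of its underside (its top is 10 mm higher, 28 mm above the table).
- tool_jar: grey tool jar, 56 mm in diameter and 85 mm tall, with three wooden tools standing in it to 160 mm; loose, stands on the ware board at one end of the row of bats (either end), about 95 mm from the nearest bat's centre. Origin: centre of its base.
- slip_tub: white plastic tub, closed, with terracotta-coloured top, 68 mm in diameter, 58 mm tall; loose, stands on the ware board at the other end of the row, about 95 mm from the nearest bat's centre. Origin: centre of its base.

How it is judged:
By the outcome, as a careful person would: the job done as asked, in the order asked, and still so for the second after the job is handed in, with the robot touching nothing.
It also fails if it takes over 112 s, if anything falls off the work surface, if the arm or the gripper's body presses on something with over 40 N, if the wrist force passes 120 N, or if a joint passes its speed limit or range.

## Robot

A 7-joint arm with a two-finger parallel gripper is mounted at the origin on the work surface. World frame = base frame: x ahead of the robot, y to its left, z up, the work surface at z = 0. Lengths are in m, angles in rad, forces in N, time in s.
With the tool pointing down it reaches from about 0.425 to 0.825 m from the base axis. Payload 3.6 kg.
Tool frame: the origin (TCP) lies midway between the tips of the shut fingers; the grasp point (between the pads) lies 19 mm behind it (pinch_z is the distance from the TCP to the grasp point, in m); z points along the fingers, y is the line along which they close (so a half turn about z gives the same grasp; the last joint's range is limited). The gripper opens to 85 mm and grips with 20 to 120 N. Pads are 22 mm wide; open, the fingers measure 114 mm over their backs; the gripper's body (76 mm by 85 mm) begins 54 mm behind the grasp point. The pads swing forward as they close: fully open they stand 13 mm farther back than shut.
Start: joints at [-1.254, 0.615, -0.013, 1.423, 0.008, 1.103, -0.04], TCP at [0.218, 0.612, 0.231] pointing down, gripper open.
Joint ranges: [-3.12, 3.12], [-0.3, 2.06], [-1.34, 1.32], [0.26, 2.42], [-1.36, 4.5], [0.01, 1.98], [-2.84, 2.84]. Speed limits (rad/s): [2.79, 2.79, 3.14, 3.14, 3.14, 3.14, 3.14].

## Interface

Orientations are given as a rotation vector (axis times angle).
In Python, from station import move_ptp, servo_line, movej, set_gripper, pause, ik, state, get_image, IKError, sign_off, pinch_z gives the robot as it stands. The module is installed in compiled form; this text tells all that it offers. Calls block until the motion is done:
- move_ptp(position, orientation): joint-space move of the TCP to a pose.
- servo_line(position, rotation=None, rate=0.15): straight line of the TCP; rotation=None keeps the orientation; rate is the mean speed in m/s.
- movej(angles): joint-space move.
- set_gripper(opening): opening from 0.0 (shut) to 1.0 (fully open); the grip force is fixed at half the most; returns when the fingers have stopped.
- pause(seconds).
- ik(position, orientation): joint angles nearest the present ones, or None.
- state(): the state.
- get_image(name): name is "scene" or "top" or "wrist"; returns a dict with "pixels" (400x640x3 uint8, blue, green, red), "camera_matrix" (3x3 intrinsics, pixels), "distortion" ([k1, k2, p1, p2, k3] as OpenCV has them; the pictures are not rectified), "rvec" (rotation vector, rad) and "tvec" (3), from world to camera coordinates, as OpenCV has them. Camera axes: x right, y down, z forward; pixel columns grow to the right and rows downward; lengths in m; the calibration is good to about 2 mm. A picture is of the moment at which its call begins. There is no depth.
A pose or a line that the arm cannot do raises IKError and nothing moves.
- sign_off(): hands the job in; it is judged then, once.
The state is a dict: "time_s": time; "joints": joint angles; "qd": joint speeds; "tau": joint torques, N m; "eef_pos": TCP position; "tcp_rot": TCP orientation; "contact_force": force on the tool from outside, world axes, zero at the start; "ft_torque": the same for the moment, N m; "gripper_width": opening from 0.0 (shut) to 1.0 (fully open); "finger_force": force on a finger pad.
Only numpy, scipy, OpenCV 4.12 (cv2) and the standard library are available. Lean on these libraries where they do the work, as an engineer would, in place of code of your own. Each camera call takes 0.05 s, during which the arm holds its last target. There are 200 camera calls.

## Working session

There is one attempt and no reset: what is moved stays moved. The work goes in short steps, each a Python script; the robot and the scene stay as the last script left them, time stands still between calls to the robot, and variables do not carry over. Pictures are saved under pics/ and viewed, at most 14 in all, crops included, and the job is handed in when it is done.

```bash
mkdir -p pics; python3 - <<'E'
from station import *
import cv2
for n in ("scene","top"):
    d=get_image(n); cv2.imwrite(f"pics/{n}0.png",d["pixels"]); print(n,d["camera_matrix"],d["distortion"],d["rvec"],d["tvec"])
s=state(); print(s["time_s"],s["eef_pos"],s["tcp_rot"],s["gripper_width"],pinch_z)
E
```

```text
scene [[366.76717237   0.         320.04815052]
 [  0.         366.76717237 197.04864158]
 [  0.           0.           1.        ]] [-0.05929585  0.          0.          0.          0.        ] [ 1.97312539  1.32282665 -0.59476559] [-0.23206308 -0.2811563   1.15744814]
top [[456.37241619   0.         323.09793772]
 [  0.         456.37241619 197.32088803]
 [  0.           0.           1.        ]] [-0.11431686  0.          0.          0.          0.        ] [ 2.18617212 -2.2133751   0.06582858] [0.02960884 0.57070556 1.03328598]
0.1 [0.21822839 0.61152067 0.23022272] [-0.53567031 -3.09520806  0.00370892] 0.9979337248527622 0.0187
```

View pics/scene0.png

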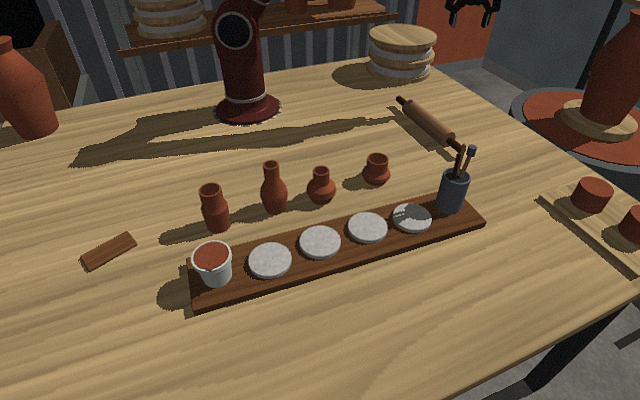

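View pics/top0.png

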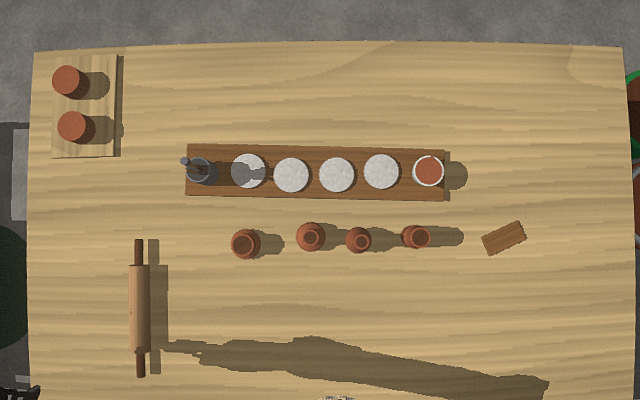

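```bash
cat > h.py <<'E'
import cv2, numpy as np
from station import *
from scipy.spatial.transform import Rotation as R
def ray(d,uv,z):
    p=cv2.undistortPoints(np.array([[uv]],float),d["camera_matrix"],np.array(d["distortion"]))[0,0]
    M=cv2.Rodrigues(np.array(d["rvec"],float))[0]; c=-M.T@np.ravel(d["tvec"]); v=M.T@np.array([p[0],p[1],1.])
    return (c+v*(z-c[2])/v[2])[:2]
def blobs(m,lo):
    n,l,s,c=cv2.connectedComponentsWithStats(m.astype(np.uint8)); 
    return [(s[i],c[i],l==i) for i in range(1,n) if s[i][4]>lo]
E
python3 - <<'E'
from h import *
np.set_printoptions(precision=4,suppress=True)
for n in ("top","scene"):
    d=get_image(n); im=d["pixels"]; hsv=cv2.cvtColor(im,cv2.COLOR_BGR2HSV); H,S,V=cv2.split(hsv)
    M=cv2.Rodrigues(np.array(d["rvec"],float))[0]; print(n,"cam at",-M.T@np.ravel(d["tvec"]))
    yy,xx=np.mgrid[:400,:640]
    roi=((xx>180)&(xx<460)&(yy>140)&(yy<270)) if n=="top" else ((xx>190)&(xx<480)&(yy>145)&(yy<310))
    print("bats")
    for s,c,m in blobs((S<45)&(V>50)&roi,150):
        hull=cv2.convexHull(np.argwhere(m)[:,::-1].astype(np.int32)); (u,v),ax,a=cv2.fitEllipse(hull)
        print(s,c,(u,v),ax,ray(d,(u,v),.028))
    print("pots")
    for s,c,m in blobs((((H<9)|(H>172))&(S>120)&roi),100): print(s,c,ray(d,c,.04))
d=get_image("top"); cv2.imwrite("pics/crop1.png",cv2.resize(d["pixels"][145:265,180:460],None,fx=2.8,fy=2.8,interpolation=cv2.INTER_CUBIC))
E
```

```text
top cam at [0.5176 0.0321 1.0608]
bats
[231 154  35  34 943] [247.7169 170.4666] (247.6990203857422, 170.45260620117188) (34.355464935302734, 34.540069580078125) [0.6337 0.1936]
[364 154  35  35 963] [380.9439 171.1443] (380.93701171875, 171.17127990722656) (34.456268310546875, 35.09815979003906) [ 0.6284 -0.11  ]
[412 155  32  32 182] [426.0385 171.967 ] (427.7363586425781, 170.7377471923828) (30.427452087402344, 32.39249038696289) [ 0.6284 -0.2179]
[181 157  37  28 510] [200.3176 170.198 ] (199.0784912109375, 169.33563232421875) (25.51972770690918, 41.00578689575195) [0.6379 0.3057]
[319 157  35  35 959] [336.1303 174.3055] (336.04150390625, 174.3268280029297) (34.54523468017578, 35.08708953857422) [ 0.6223 -0.0074]
[273 158  36  35 962] [290.6528 174.6767] (290.56689453125, 174.74215698242188) (34.40876388549805, 35.244529724121094) [0.6226 0.0959]
pots
scene cam at [ 1.0611 -0.1834  0.5596]
bats
[392 203  40  30 907] [411.5436 217.624 ] (411.5581359863281, 217.6377410888672) (29.00655174255371, 39.730682373046875) [0.6391 0.1923]
[348 212  40  32 993] [367.2034 227.1712] (367.2535095214844, 227.13375854492188) (31.24679946899414, 40.104103088378906) [0.6281 0.0953]
[ 299  225   42   35 1106] [319.4313 241.8707] (319.4580383300781, 241.89682006835938) (33.772987365722656, 41.21841812133789) [ 0.6278 -0.0077]
[191 240  41  48 736] [215.284  270.0707] (213.21255493164062, 262.7464904785156) (43.1224365234375, 47.72575378417969) [ 0.6012 -0.2064]
[ 248  242   44   37 1256] [269.4212 260.0032] (269.4254150390625, 259.98486328125) (35.93043899536133, 43.86410140991211) [ 0.6337 -0.1091]
pots
[362 153  28  32 419] [376.8449 169.6468] [0.4826 0.196 ]
[261 160  26  55 657] [273.1081 189.4992] [ 0.4591 -0.0481]
[307 166  29  39 484] [321.3988 186.4215] [0.4896 0.0534]
[199 183  32  51 688] [215.5509 209.7602] [ 0.4755 -0.1768]
[194 242  34  29 510] [210.202  255.4392] [ 0.5927 -0.208 ]
```

View pics/crop1.png

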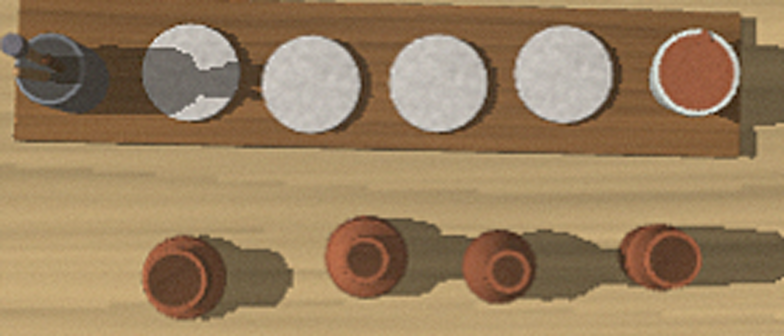

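```bash
python3 - <<'E'
from h import *
np.set_printoptions(precision=4,suppress=True)
d=get_image("top"); s=get_image("scene")
g=cv2.cvtColor(d["pixels"],cv2.COLOR_BGR2HSV)
H={"squat":(.06,243.2,245),"jar":(.08,311,237.2),"bottle":(.12,362,241.5),"beaker":(.1,420.7,236.8)}
for n,(z,u,v) in H.items():
    # mouth: dark terracotta component round the seed
    V=d["pixels"][:,:,2].astype(float); u0,v0=int(u),int(v)
    loc=V[v0-12:v0+13,u0-12:u0+13]; t=(loc[12,12]+np.percentile(loc[8:17,8:17],95))/2
    k,l=cv2.connectedComponents((loc<t).astype(np.uint8)); m=np.argwhere(l==l[12,12])
    c=m.mean(0)[::-1]+[u0-12,v0-12]
    p=ray(d,(u,v),z); print(n,p,"mask",c,len(m),ray(d,c,z))
    P=cv2.projectPoints(np.array([[*p,z]]),s["rvec"],s["tvec"],s["camera_matrix"],np.array(s["distortion"]))[0][0,0]; print("  rim in scene",P, "hyp", np.hypot(*p))
for a in (1,-1):
    r=R.from_matrix(np.array([[0,a,0],[a,0,0],[0,0,-1]],float)).as_rotvec()
    for p in ([.47,.19,.25],[.47,-.17,.25],[.63,.19,.25],[.63,-.11,.25],[.47,-.17,.07],[.63,.19,.12]): print(a,p,ik(p,r))
E
```

```text
squat [0.4662 0.1994] mask [241.7373 244.3856] 236 [0.4676 0.2026]
  rim in scene [375.5632 158.4999] hyp 0.5070546587852285
jar [0.4824 0.0502] mask [309.7627 235.4746] 59 [0.4861 0.0528]
  rim in scene [318.7447 170.4712] hyp 0.4849930419504432
bottle [ 0.4736 -0.0555] mask [361.1667 241.3   ] 90 [ 0.474  -0.0537]
  rim in scene [268.2528 164.4229] hyp 0.47680643261229755
beaker [ 0.4805 -0.1821] mask [418.4321 235.3333] 81 [ 0.4837 -0.1773]
  rim in scene [207.4297 189.7374] hyp 0.5138749140385475
1 [0.47, 0.19, 0.25] [-0.6966  0.3904  0.3818  1.8118 -0.1725  0.972  -0.2432]
1 [0.47, -0.17, 0.25] [-0.2726  0.4688  0.8587  1.838  -0.4121  1.0236  0.753 ]
1 [0.63, 0.19, 0.25] [-0.5226  0.6336  0.3597  1.3782 -0.2282  1.1706 -0.1381]
1 [0.63, -0.11, 0.25] [-0.1355  0.6203  0.489   1.4402 -0.3029  1.1563  0.3984]
1 [0.47, -0.17, 0.07] [ 0.1027  0.6419  0.3022  2.0251 -0.3632  0.5254  0.665 ]
1 [0.63, 0.19, 0.12] [-0.4938  0.7558  0.2999  1.5276 -0.2621  0.898  -0.1068]
-1 [0.47, 0.19, 0.25] [-0.1206  0.4014 -0.4352  1.7945  0.1985  0.9888  2.5065]
-1 [0.47, -0.17, 0.25] [-0.4057  0.5767  1.1371  1.8411 -0.5852  1.1101 -2.1948]
-1 [0.63, 0.19, 0.25] [-0.0817  0.6479 -0.4515  1.3612  0.2867  1.1969  2.5837]
-1 [0.63, -0.11, 0.25] [-0.4081  0.8155  1.1335  1.4492 -0.7431  1.346  -2.3754]
-1 [0.47, -0.17, 0.07] [-0.3395  0.9342  1.1304  2.0376 -1.0931  0.9598 -1.744 ]
-1 [0.63, 0.19, 0.12] [-0.0601  0.7832 -0.4828  1.5113  0.4145  0.95    2.4752]
```

```bash
cat >> h.py <<'E'
ROT=R.from_matrix(np.array([[0,1,0],[1,0,0],[0,0,-1]],float)).as_rotvec()
E
python3 - <<'E'
from h import *
move_ptp([.475,.0,.30],ROT)
d=get_image("wrist"); cv2.imwrite("pics/w1.png",d["pixels"]); 
print(state()["time_s"],cv2.Rodrigues(d["rvec"])[0].T@-np.ravel(d["tvec"]))
for n,(z,x,y) in {"squat":(.06,.467,.2015),"jar":(.08,.484,.0525),"bottle":(.12,.474,-.0535),"beaker":(.1,.482,-.179)}.items():
  print(n,cv2.projectPoints(np.array([[x,y,z]]),d["rvec"],d["tvec"],d["camera_matrix"],np.array(d["distortion"]))[0][0,0])
E
```

```text
2.775 [0.47491058 0.08447127 0.44285111]
squat [318.86077112 -12.44099724]
jar [332.99029862 124.16819139]
bottle [324.38617086 218.26676169]
beaker [329.96612372 295.27756512]
```

View pics/w1.png

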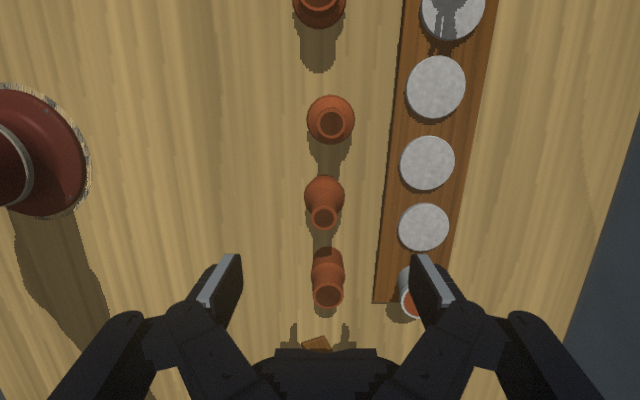

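```bash
cat >> h.py <<'E'
def pick(x,y,h,zc=.19):
    t=h-.031
    move_ptp([x,y,max(h+.07,zc)],ROT); set_gripper(1.0)
    servo_line([x,y,t],rate=.12); set_gripper(0.0); pause(.2)
    s=state(); print("grip",s["gripper_width"],s["finger_force"],s["contact_force"],s["time_s"])
    servo_line([x,y,t+.15],rate=.15); s=state(); print("lift",s["gripper_width"],s["finger_force"],s["contact_force"])
def place(x,y,h,zb=.028):
    t=h-.031
    servo_line([x,y,t+.15],rate=.2); servo_line([x,y,t+zb+.004],rate=.1); pause(.3)
    f0=state()["contact_force"][2]
    for k in range(7):
        servo_line([x,y,t+zb+.003-.001*k],rate=.02); pause(.1)
        f=state()["contact_force"][2]
        if f-f0>1.5: break
    print("touch",.003-.001*k,f-f0)
    w=state()["gripper_width"]; set_gripper(min(1,w+.12)); pause(.2); set_gripper(1.0)
    servo_line([x,y,t+zb+.10],rate=.12); print("t",state()["time_s"])
E
python3 - <<'E'
from h import *
np.set_printoptions(precision=4,suppress=True)
d=get_image("wrist"); H,S,V=cv2.split(cv2.cvtColor(d["pixels"],cv2.COLOR_BGR2HSV)); S[260:]=255; S[:,:390]=255
for s,c,m in blobs((S<45)&(V>50),600):
    e=cv2.fitEllipse(cv2.convexHull(np.argwhere(m)[:,::-1].astype(np.int32))); print(e,ray(d,e[0],.028))
pick(.4745,-.0535,.12)
cv2.imwrite("pics/s1.png",get_image("scene")["pixels"])
E
```

```text
((452.0213623046875, 5.145130157470703), (62.02533721923828, 71.48721313476562), 29.80517578125) [0.6316 0.1939]
((435.1594543457031, 86.49658966064453), (57.723941802978516, 65.1034164428711), 32.293392181396484) [0.6211 0.0978]Traceback (most recent call last):
  File "<stdin>", line 5, in <module>
cv2.error: OpenCV(4.12.0) /io/opencv/modules/imgproc/src/shapedescr.cpp:361: error: (-201:Incorrect size of input array) There should be at least 5 points to fit the ellipse in function 'fitEllipseNoDirect'
```

```bash
python3 - <<'E'
from h import *
pick(.4745,-.0535,.12)
cv2.imwrite("pics/s1.png",get_image("scene")["pixels"])
E
```

```text
grip 0.3459200831962961 58.9595103263855 [-2.29414192  0.58164607  5.63560315] 5.3417
lift 0.34812558643189867 59.35260057449341 [ 0.2226434   0.26978871 -3.03911741]
```

View pics/s1.png

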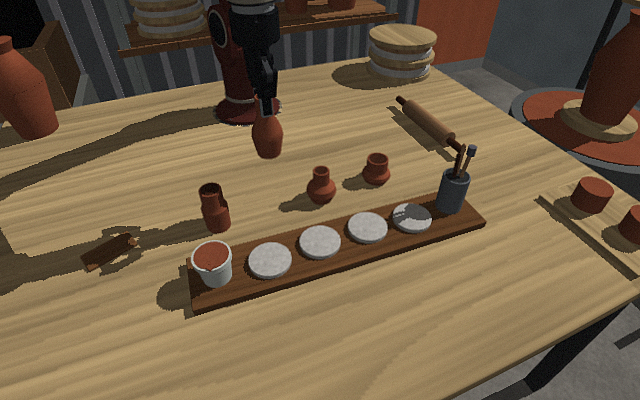

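```bash
python3 - <<'E'
from h import *
place(.6345,.193,.12)
servo_line([.5,-.08,.25],rate=.25)
for n in("scene","top"): d=get_image(n); cv2.imwrite(f"pics/{n}2.png",d["pixels"][100:300,150:480] if n=="top" else d["pixels"])
E
```

```text
touch 0.0 3.4630433441268793
t 13.1583
```

View pics/scene2.png

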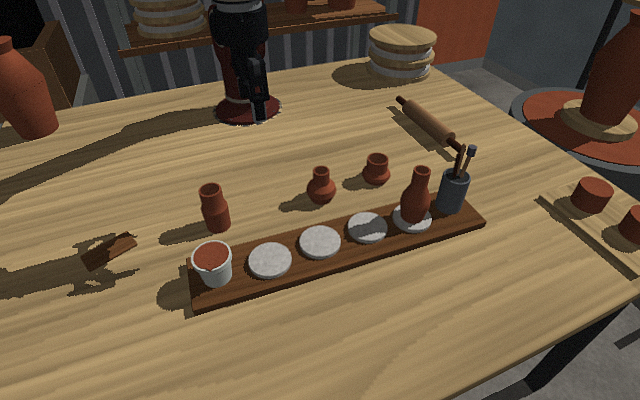

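View pics/top2.png

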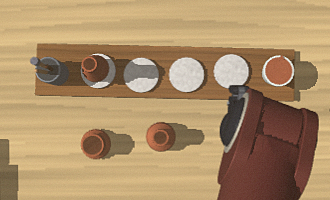

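```bash
python3 - <<'E'
from h import *
pick(.4825,-.1785,.10); place(.624,.096,.10)
pick(.484,.0525,.08,.22); place(.624,-.0075,.08)
pick(.4675,.2015,.06,.22); place(.630,-.110,.06)
move_ptp([.45,-.3,.3],ROT)
for n in("scene","top"): d=get_image(n); cv2.imwrite(f"pics/{n}3.png",cv2.resize(d["pixels"][130:270,170:470] if n=="top" else d["pixels"][130:310,180:490],None,fx=2.5,fy=2.5))
E
```

```text
grip 0.48921346937572313 60.0745153427124 [-2.59972048  0.25930894  6.22934935] 17.225
lift 0.4925501037169128 60.69764256477356 [-1.70157592  0.2652988  -1.23841943]
touch 0.0 7.11884183799282
t 24.9833
grip 0.39624240983939024 59.29522454738617 [-1.03036594  0.62978497  4.89803002] 28.1417
lift 0.39867370339072955 59.68103885650635 [-0.19024926  0.00764783 -3.56764783]
touch 0.0 2.885066882647795
t 35.1667
grip 0.5629005699418969 61.59502387046814 [-1.4546124  -0.45407208  4.95532545] 38.7917
lift 0.5631186591006279 62.115923166275024 [ 0.16388085 -0.0348852  -2.26599982]
touch 0.0 5.973503054503949
t 46.725
```

View pics/scene3.png

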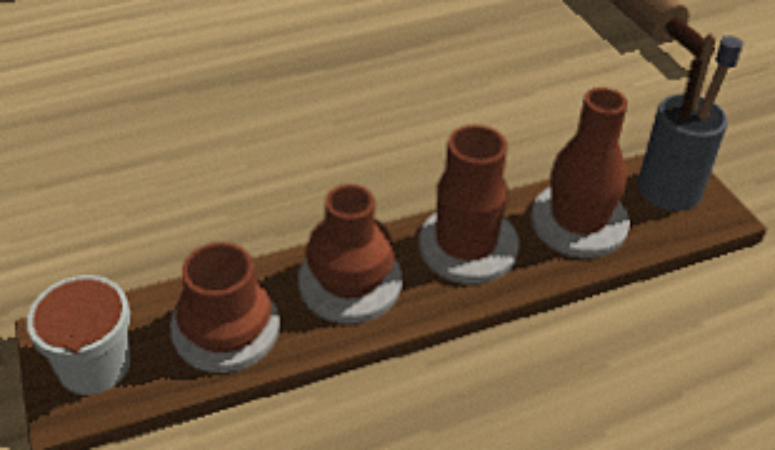

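View pics/top3.png

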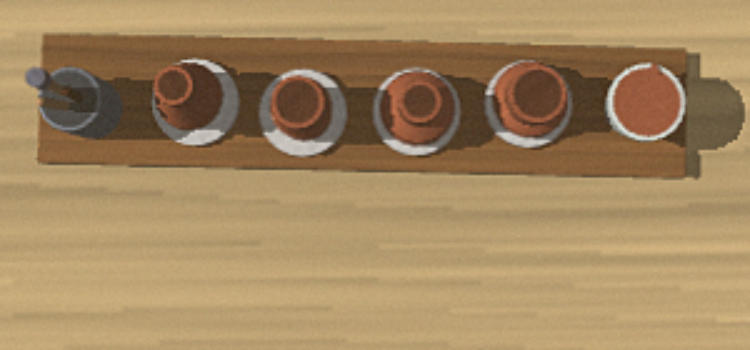

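```bash
python3 - <<'E'
from h import *
np.set_printoptions(precision=4,suppress=True)
h=[.148,.128,.108,.088]
T=[(239.3,164.1),(289.3,170.1),(338.5,170.1),(385.3,167.3)]; S=[(421.7,170.1),(370.5,187.3),(320.1,210.5),(266.9,237.3)]
BT=np.array([[.6337,.1936],[.6226,.0959],[.6223,-.0074],[.6284,-.11]]); BS=np.array([[.6391,.1923],[.6281,.0953],[.6278,-.0077],[.6337,-.1091]])
t=get_image("top"); s=get_image("scene")
for i in range(4):
    a,b=ray(t,T[i],h[i]),ray(s,S[i],h[i]); print(a,b,"mm off bat top/scene",1e3*(a-BT[i]),1e3*(b-BS[i]))
E
```

```text
[0.6333 0.1919] [0.6355 0.1935] mm off bat top/scene [-0.3713 -1.7266] [-3.5981  1.205 ]
[0.6221 0.0923] [0.6228 0.0952] mm off bat top/scene [-0.549  -3.6094] [-5.307  -0.0813]
[ 0.6231 -0.0096] [ 0.625  -0.0051] mm off bat top/scene [ 0.7597 -2.2418] [-2.7816  2.5504]
[ 0.6303 -0.1113] [ 0.6326 -0.1074] mm off bat top/scene [ 1.869  -1.3133] [-1.0952  1.6538]
```

```bash
python3 -c "
from station import *
print(sign_off())"
```

```text
the job is handed in; nothing more can be done
None
```

The job is handed in: bottle, beaker, jar and squat pot stand upright on the bats in that order from the tool jar to the slip tub, each within about 3 mm of its bat's centre by the top camera (up to 5 mm by the scene camera). The tool jar and slip tub look unmoved in the last pictures, and the last pot was down at about 47 s on the robot's clock.

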